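Clamp the strainer chamber onto its inlet head with the draw latch

TASK

Slide the clear strainer chamber up against its blue inlet head, hook the latch's wire loop behind the yellow keeper on the chamber, then push the red lever over past centre until it lies fully down, so that the chamber stays clamped with its gasket squeezed after you let go. Do not shift the jar, the wrench or the spare gasket lying around it.

Things in the scene. Friction and masses are not known exactly. Their poses are not given: they have to be found in the camera images.
- rig: Fixed rig on a white base plate 440 x 140 mm. Origin on the table straight below the lever's pivot; rig x runs along the slide from the blue head to the chamber, y level across, z up. Latch parts move in the plane y = 0. Blue head x -60..40, y +-42, top z 85 mm; steel ears (x +-12, y +-14) beside the pivot to z 123. Behind x = -60 a blue elbow, top z 65. Base plate spans x -145..295 mm.
- chamber: Clear chamber, 1 kg, 140 mm long, white flanges 80 mm wide at both ends, foot captive in guides (top z 35 mm): it only slides along rig x. Axes as the rig's; origin under its near face, at rig x 46, z 20 mm when it just touches the gasket; starts 25 to 50 mm farther out. Slides with 5 to 8 N, stays where left. The gasket gives about 1 mm per 20 N; the closed latch squeezes it about 3 mm.
- chamber_end (a point): Middle of the top edge of the chamber's end face, the one away from the head: a white flange 80 mm wide (rig y), 86 mm tall, 14 mm thick, top at z 108 mm. Pushing this face towards rig -x slides the chamber home; it is free from above and behind.
- keeper (a point): Seat of the yellow keeper hook on the chamber's near flange: where the bar's centre sits; z 110 mm, 24 mm from the chamber's origin along x. Post (24 mm wide in y) 3 to 11 mm to the head side; its lip, underside 6 and top 12 mm above the seat, reaches 5 mm beyond the seat, away from the head. Foot 6 mm below. The bar passes beyond the lip, down behind it, then back under it. Axes as the rig's.
- lever (a joint): Latch lever, hinged along rig y. Value (rad): 0 = closed, level, pointing to rig -x; pi/2 = straight up; more = leaning over the chamber (stop 2.2). Starts 1.35 to 1.7. Stays where left (0.2 N m). With the loop hooked and the chamber home it resists from about 1.0 rad down, most near 0.6 (7 N at the grip), passes centre near 0.2, then holds itself at 0.
- lever_pivot (a point): Hinge of the lever: rig x 0, y 0, z 112 mm.
- lever_grip (a point): Point on the axis of the lever's red round grip (18 mm thick, from 55 to 131 mm from the pivot), 108 mm from the pivot. Can be pinched across rig y. When closed the grip is 112 mm above the table.
- bail (a joint): Wire loop pinned to the lever. Its elevation above level, pointing to rig +x, is this value minus the lever's (rad). Starts raised 0.4 to 0.95 rad. Light friction (0.06 N m) keeps it where left, and it turns with the lever until the keeper holds it: draw the bar under the lip before turning the lever, or it lifts out again. Carrying the ball moves loop and lever together.
- bail_pin (a point): Pin joining loop and lever, 26 mm from the pivot, seen from the pivot 0.20 rad further down than the red grip when the lever is closed (so with the lever straight up it is 25 mm above and 5 mm behind the pivot, towards rig -x).
- bail_bar (a point): Centre of the loop's cross bar (6 mm thick, 46 mm wide over its ends, along rig y), 89.5 mm from the pin.
- bail_ball (a point): Centre of the red ball (20 mm) on a wire stalk at the end of the loop: 28 mm beyond the bar along the loop and 32 mm above it (square to the loop). The ball may be pinched across rig y; it can roll between the pads as the loop tilts.
- sample_jar: Jar with blue cap, 64 mm across, 100 mm tall, origin at the centre of its bottom. Leave alone.
- wrench: Steel wrench 160 mm long lying on the table, origin at its middle. Leave alone.
- spare_gasket: Black rubber ring 68 mm across, 8 mm thick, lying on the table, origin at its centre. Leave alone.
There are look-alikes about, which are no part of the job. What is shaped like the chamber but brown, pink or purple is not meant.

How it is judged:
By the outcome, as a careful person would: the job done as asked, in the order asked, and still so for the second after the job is handed in, with the robot touching nothing.
It also fails if it takes over 67 s, if anything falls off the work surface, if the arm or the gripper's body presses on something with over 40 N, if the wrist force passes 120 N, or if a joint passes its speed limit or range.

ROBOT

A 6-joint arm with a two-finger parallel gripper is mounted at the origin on the work surface. World frame = base frame: x ahead of the robot, y to its left, z up, the work surface at z = 0. Lengths are in m, angles in degrees, forces in N, time in s.
With the tool pointing down it reaches from about 0.375 to 0.75 m from the base axis. Payload 9 kg.
Tool frame: the origin (TCP) lies where the fingers leave the gripper's body, on its centre line; the fingertips stand 73 mm ahead of it and the grasp point (between the pads) lies 54 mm ahead of it (robot.tip_reach is the distance from the TCP to the fingertips, in m); z points along the fingers, y is the direction in which the jaws open and shut (so a half turn about z gives the same grasp; the last joint's range is limited). The gripper opens to 85 mm and grips with 20 to 120 N. Pads are 22 mm wide; open, the fingers measure 114 mm over their backs; the gripper's body (76 mm by 85 mm) begins 54 mm behind the grasp point. The pads swing forward as they close: fully open they stand 13 mm farther back than shut.
Start: joints at [58.573, 5.964, 5.575, 89.605, 0, 77.527], TCP at [0.195, 0.567, 0.304] pointing down, gripper open.
Joint ranges: [-171.21, 171.21], [-48.23, 106.86], [-62.78, 66.21], [-105.2, 120.99], [-86.42, 89.51], [-180, 180]. Speed limits (degrees/s): [127.2, 127.2, 147.25, 180, 180, 180].

INTERFACE

Orientations are given as [roll, pitch, yaw] about the fixed x, y, z axes, in that order (R = Rz(yaw) Ry(pitch) Rx(roll)).
In Python, from plant import robot gives the robot as it stands. Calls block until the motion is done:
- robot.move_pose(position, orientation): joint-space move of the TCP to a pose.
- robot.line_to(position, vel=0.15, rotation=None, guard=None): straight line of the TCP; rotation=None keeps the orientation; vel is the mean speed in m/s. With guard (N) it stops when the force on the tool has changed by that much, and returns True; else False.
- robot.goto_joints(angles): joint-space move.
- robot.set_gripper(opening): finger opening in m; the grip force is fixed at half the most; returns when the fingers have stopped.
- robot.pause(seconds).
- robot.ik(position, orientation): joint angles nearest the present ones, or None.
- robot.observe(): the state.
- robot.grab_frame(name): name is "scene" or "top"; returns the picture (420x560x3 uint8, blue, green, red); there is no depth.
- robot.get_calibration(name): a dict with "vertical_fov" (degrees; the focal length in pixels is half the picture's height over the tangent of half this angle, whatever the lens; pixels are square), "cx", "cy" (the principal point, pixels), "rvec" (rotation vector, rad) and "tvec" (3), from world to camera coordinates, as OpenCV has them. Camera axes: x right, y down, z forward; pixel columns grow to the right and rows downward; lengths in m; the calibration is good to about 2 mm. A picture is of the moment at which its call begins. get_calibration takes no time and is no camera call.
A pose or a line that the arm cannot do raises robot.IKError and nothing moves.
- robot.job_done(): hands the job in, once; it reports no verdict.
The state is a dict: "time": time; "q": joint angles; "qvel": joint speeds; "joint_torque": joint torques, N m; "tool_pos": TCP position; "tcp_rot": TCP orientation; "ft_force": force on the tool from outside, world axes, zero at the start; "torque": the same for the moment, N m; "gripper_width": finger opening in m.
Only numpy, scipy, OpenCV 4.12 (cv2) and the standard library are available. Lean on these libraries where they do the work, as an engineer would, in place of code of your own. Each camera call takes 0.05 s, during which the arm holds its last target.

## Working session

There is one attempt and no reset: what is moved stays moved. The work goes in short steps, each a Python script; the robot and the scene stay as the last script left them, time stands still between calls to the robot, and variables do not carry over. Pictures are saved under pics/ and viewed, and the job is handed in when it is done.

```bash
mkdir -p pics; ls; python3 - <<'E'
from plant import robot
import cv2
for n in ("scene","top"):
    cv2.imwrite(f"pics/{n}0.png",robot.grab_frame(n)); print(n,robot.get_calibration(n))
print(robot.observe())
E
```

```text
pics
scene {'vertical_fov': 54.08636734912233, 'cx': 276.82044247095797, 'cy': 207.51093977028006, 'rvec': array([ 2.2501504 ,  0.56737184, -0.23404056]), 'tvec': array([-0.48404348, -0.07555524,  1.29580019])}
top {'vertical_fov': 47.51383284838694, 'cx': 286.1976306084659, 'cy': 210.92821963379149, 'rvec': array([ 2.18203987, -2.12385369,  0.15070207]), 'tvec': array([0.01555876, 0.50681923, 1.36978717])}
{'time': 0.1, 'q': array([5.85747968e+01, 5.99375998e+00, 5.53098592e+00, 8.96047639e+01,
       2.16510449e-05, 7.75268107e+01]), 'qvel': array([ 0.04423449, -0.17595752,  0.1708956 , -0.08755479, -0.01039438,
        0.0096324 ]), 'joint_torque': array([ 5.52058860e-03, -5.58208036e+01,  5.04720247e+01,  1.30497344e-02,
       -4.40308304e-04, -6.30482828e-05]), 'tool_pos': array([0.19473955, 0.56728811, 0.30320964]), 'tcp_rot': array([-1.79934061e+02, -1.46081791e-02,  1.61047978e+02]), 'ft_force': array([0.35668941, 0.81398907, 0.60446805]), 'torque': array([ 0.02328   , -0.00320205,  0.00073436]), 'gripper_width': 0.08562062714324611}
```

View pics/scene0.png

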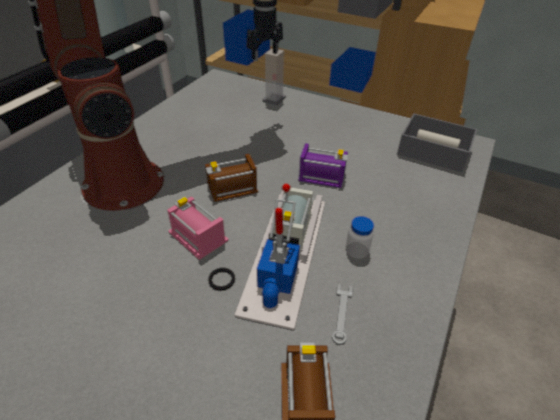

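View pics/top0.png

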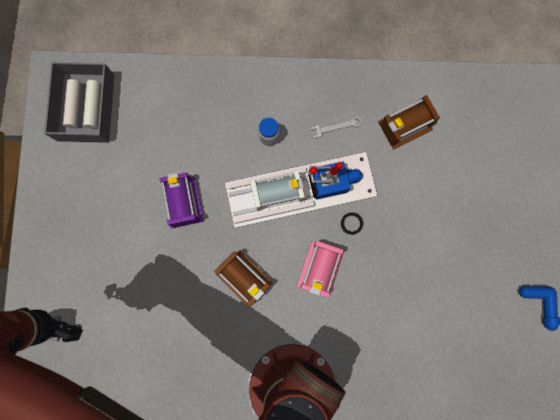

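The top view shows the clear chamber with white flanges on the white plate, near px (278,190). The brown (408,122 and 243,277), pink (322,268) and purple (181,200) look-alikes stand off the rig. I'll enlarge it to confirm and to measure.

```bash
python3 - <<'E'
import cv2
t=cv2.imread("pics/top0.png"); c=t[145:235,220:385]; cv2.imwrite("pics/topc.png",cv2.resize(c,None,fx=4.8,fy=4.8,interpolation=cv2.INTER_CUBIC))
s=cv2.imread("pics/scene0.png"); c=s[175:330,230:335]; cv2.imwrite("pics/scenec.png",cv2.resize(c,None,fx=3.8,fy=3.8,interpolation=cv2.INTER_CUBIC))
E
```

```text
(no output)
```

View pics/topc.png

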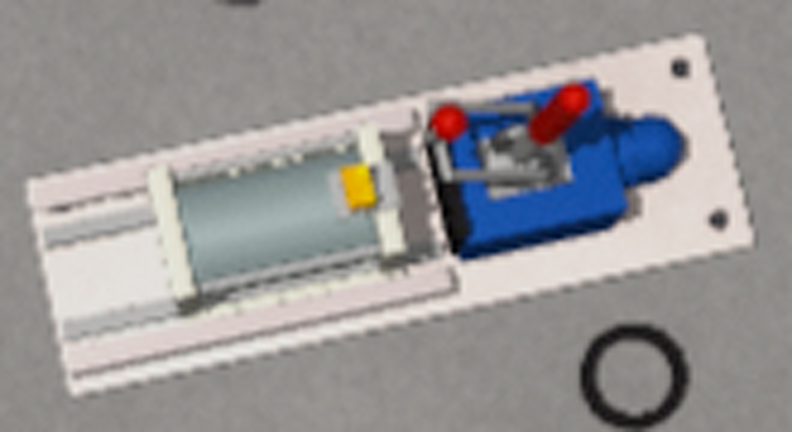

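View pics/scenec.png

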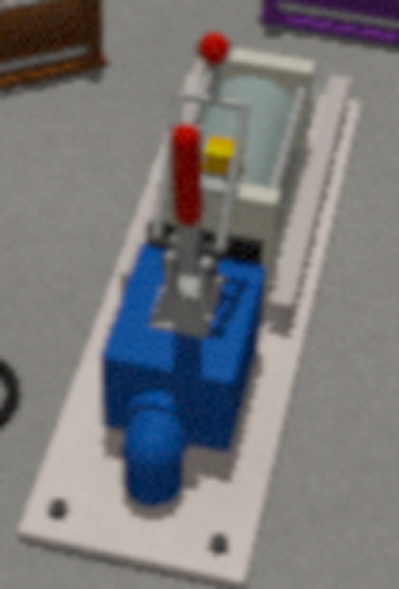

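```bash
cat > h.py <<'E'
import numpy as np, cv2
from plant import robot
CAL={n:robot.get_calibration(n) for n in("scene","top")}
def proj(n,P):
    c=CAL[n]; f=210/np.tan(np.radians(c["vertical_fov"])/2)
    K=np.array([[f,0,c["cx"]],[0,f,c["cy"]],[0,0,1.]])
    return cv2.projectPoints(np.asarray(P,float).reshape(-1,3),c["rvec"],c["tvec"],K,None)[0].reshape(-1,2)
def toworld(rig,P):  # rig x,y,yaw ; P rig coords m
    P=np.asarray(P,float).reshape(-1,3); c,s=np.cos(rig[2]),np.sin(rig[2])
    return np.c_[rig[0]+c*P[:,0]-s*P[:,1],rig[1]+s*P[:,0]+c*P[:,1],P[:,2]]
def pin(L): # lever value -> pin rig xz
    a=np.pi-L+.2  # elevation angle from +x ccw(z)
    # grip direction: closed -> -x ; pi/2 up : angle from +x = pi-L. further down when closed: angle pi+.2
    return np.array([26e-3*np.cos(a),.112+26e-3*np.sin(a)])
def grip(L,r=.108): a=np.pi-L; return np.array([r*np.cos(a),.112+r*np.sin(a)])
def bar(L,e): return pin(L)+.0895*np.array([np.cos(e),np.sin(e)])
def ball(L,e): return bar(L,e)+.028*np.array([np.cos(e),np.sin(e)])+.032*np.array([-np.sin(e),np.cos(e)])
E
cat > fit.py <<'E'
from h import *
from scipy.optimize import least_squares
T=lambda U,V:("top",(U+.5)/4.8-.5+220,(V+.5)/4.8-.5+145)
S=lambda U,V:("scene",(U+.5)/3.8-.5+230,(V+.5)/3.8-.5+175)
def pts(p):
    x,y,w,d,L,e,zp=p
    o=.046+d; g=grip(L,.131); B=bar(L,e); Q=ball(L,e)
    M=[("pl++",T(73,395),[.295,.07,zp]),("pl+-",T(27,181),[.295,-.07,zp]),("pl-+",T(752,243),[-.145,.07,zp]),("pl--",T(702,36),[-.145,-.07,zp]),
    ("s-+",S(20,533),[-.145,.07,zp]),("s--",S(245,582),[-.145,-.07,zp]),
    ("headA",T(597,82),[-.06,-.042,.085]),("headB",T(625,212),[-.06,.042,.085]),
    ("tipT",T(577,95),[g[0],0,g[1]]),("tipS",S(186,128),[g[0],0,g[1]]),
    ("ballT",T(450,122),[Q[0],0,Q[1]]),("ballS",S(213,47),[Q[0],0,Q[1]]),
    ("barS",S(209,101),[B[0],0,B[1]]),
    ("keepT",T(359,186),[o+.024-.003,0,.122]),("keepS",S(220,148),[o+.024-.003,0,.122]),
    ("endA",T(150,170),[o+.14,-.04,.108]),("endB",T(174,308),[o+.14,.04,.108])]
    return M
def res(p):
    M=pts(p); r=[]
    for n,(c,u,v),P in M: r.append(proj(c,toworld(p[:3],P))[0]-[u,v])
    return np.array(r).ravel()
import sys
best=None
for w in np.radians([60,90,120,150,180,-60,-90,-120]):
    s=least_squares(res,[.55,.0,w,.04,1.5,.6,.01],loss="soft_l1")
    if best is None or s.cost<best.cost: best=s
p=best.x; print("rig",p[:2],np.degrees(p[2]),"d",p[3],"L",p[4],"elev",p[5],"zp",p[6],best.cost)
for m,r in zip(pts(p),res(p).reshape(-1,2)): print(m[0],r.round(2))
np.save("fit.npy",p)
E
python3 fit.py
```

```text
rig [ 0.59669746 -0.084657  ] 104.45667392120637 d 0.028949641383901385 L 1.4254846402057517 elev 0.7959272275436201 zp 0.007218988580720754 6.444482993954459
pl++ [-0.8   0.76]
pl+- [-0.93  0.4 ]
pl-+ [0.43 0.03]
pl-- [-0.54 -0.9 ]
s-+ [-1.33  0.02]
s-- [-0.54  0.29]
headA [-0.26 -1.87]
headB [ 0.94 -0.96]
tipT [-0.07 -0.2 ]
tipS [-0.96 -0.13]
ballT [-0.2   0.03]
ballS [-0.76  0.27]
barS [ 0.14 -0.51]
keepT [ 0.18 -0.18]
keepS [ 0.16 -0.07]
endA [-0.85 -0.26]
endB [ 0.29 -1.55]
```

The fit is consistent: residuals are about 1 px, and the clear chamber on the plate is confirmed as the right one. Next I push the chamber home with the fingers closed.

```bash
cat >> h.py <<'E'
import os
p=np.load("fit.npy") if os.path.exists("fit.npy") else np.zeros(7)
RIG=p[:3].copy()
RPY=[180,0,np.degrees(RIG[2])]
def W(x,z,y=0,off=0.): # world TCP position for grasp point at rig x,y,z, tool down
    q=toworld(RIG,[x,y,z])[0]; q[2]+=.054+off; return q
def rigof(P):
    c,s=np.cos(RIG[2]),np.sin(RIG[2]); d=np.array(P)[:2]-RIG[:2]; return np.array([c*d[0]+s*d[1],-s*d[0]+c*d[1],P[2]])
def st():
    o=robot.observe(); f=o["ft_force"]; c,s=np.cos(RIG[2]),np.sin(RIG[2])
    print("t%.1f"%o["time"],"rig TCP",(rigof(o["tool_pos"])*1e3).round(1),"F rig",np.round([c*f[0]+s*f[1],-s*f[0]+c*f[1],f[2]],1),"w%.4f"%o["gripper_width"],"q",o["q"].round(0))
E
python3 - <<'E'
from h import *
end=.046+p[3]+.14
for n,(x,z) in dict(push=(end+.03,.08),end=(.19,.08),ball=tuple(ball(p[4],p[5])),seat=(.11,.13),grip=(-.055,.205),closed=(-.108,.112)).items():
    q=robot.ik(W(x,z),RPY); print(n,W(x,z).round(3),None if q is None else np.round(q))
print("ball rig",ball(p[4],p[5]),"bar",bar(p[4],p[5]))
robot.set_gripper(0.0)
robot.move_pose(W(end+.035,.20),RPY)
st()
robot.line_to(W(end+.035,.085),vel=.12)
st()
hit=robot.line_to(W(end+.011-.015,.085),vel=.04,guard=30); print(hit); st()
E
```

```text
push [0.536 0.153 0.134] [  2.   1. -18.  72.   0.  78.]
end [0.549 0.099 0.134] [ -3.   1. -17.  72.   0.  72.]
ball [ 0.584 -0.036  0.297] [-16.   3.   2.  89.   0.  59.]
seat [0.569 0.022 0.184] [-11.   1. -12.  77.   0.  65.]
grip [ 0.61  -0.138  0.259] [-25.  10.   6.  85.   0.  51.]
closed [ 0.624 -0.189  0.166] [-28.  16.   2.  76.   0.  47.]
ball rig [0.05054051 0.24280837] bar [0.05381548 0.2004141 ]
t2.8 rig TCP [250.8  -0.  254.2] F rig [-0.3 -0.2  0.2] w0.0000 q [ 3. -2. -8. 84.  0. 79.]
t3.9 rig TCP [249.9  -0.5 140. ] F rig [-0.5  0.3  0.3] w0.0003 q [  3.   1. -17.  72.  -0.  79.]
False
t5.0 rig TCP [2.112e+02 1.000e-01 1.390e+02] F rig [5.4 0.1 1.6] w-0.0001 q [ -1.   1. -17.  72.   0.  74.]
```

```bash
python3 - <<'E'
from h import *
hit=robot.line_to(W(.186,.085),vel=.03,guard=28); print(hit); st()
cv2.imwrite("pics/top1.png",robot.grab_frame("top"))
x=rigof(robot.observe()["tool_pos"])[0]
robot.line_to(W(x+.02,.085),vel=.1); st()
robot.line_to(W(x+.02,.22),vel=.2)
for n in("top","scene"): cv2.imwrite(f"pics/{n}2.png",robot.grab_frame(n))
t=cv2.imread("pics/top2.png")[145:235,220:385]; cv2.imwrite("pics/topc2.png",cv2.resize(t,None,fx=4.8,fy=4.8,interpolation=cv2.INTER_CUBIC))
E
```

```text
True
t5.7 rig TCP [196.9  -0.4 139. ] F rig [ 9.9 -1.1  1.2] w-0.0000 q [ -3.   1. -17.  72.   1.  73.]
t6.1 rig TCP [2.171e+02 1.000e-01 1.390e+02] F rig [-0.5  0.4  0.9] w-0.0001 q [ -1.   1. -17.  72.   1.  75.]
```

View pics/topc2.png

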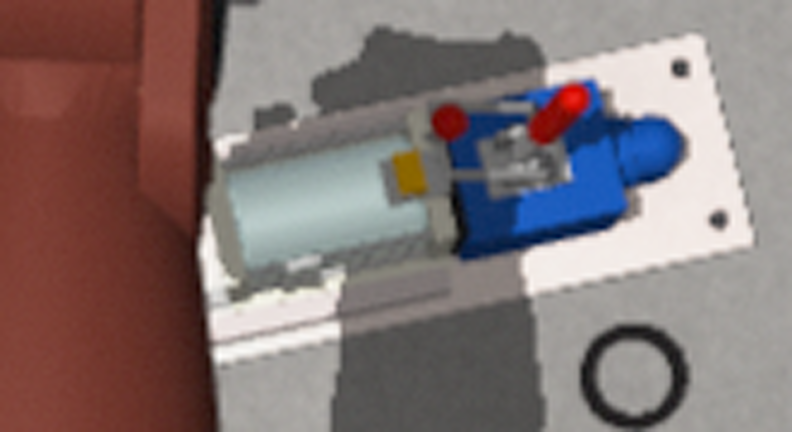

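The chamber is home: the TCP stopped at rig x 196.9, and the end face is expected at 186 plus an 11 mm half finger width. In the top crop the near flange touches the black gasket at about (440,235). Next I pinch the ball.

```bash
python3 - <<'E'
from h import *
B=ball(p[4],p[5])
robot.set_gripper(.055)
robot.move_pose(W(B[0],B[1]+.07),RPY); st()
robot.line_to(W(B[0],B[1]+.002),vel=.1,guard=8); st()
for n in("top","scene"): cv2.imwrite(f"pics/{n}3.png",robot.grab_frame(n))
t=cv2.imread("pics/scene3.png")[120:280,200:340]; cv2.imwrite("pics/sc3.png",cv2.resize(t,None,fx=3.7,fy=3.7,interpolation=cv2.INTER_CUBIC))
E
```

```text
t8.3 rig TCP [ 51.4   0.  366. ] F rig [ 0.1  0.2 -0.8] w0.0550 q [-16.   5.  11.  96.   0.  59.]
t9.2 rig TCP [ 5.070e+01 -2.000e-01  2.995e+02] F rig [ 0.6  0.9 -0.6] w0.0552 q [-16.   3.   2.  89.   0.  59.]
```

View pics/sc3.png

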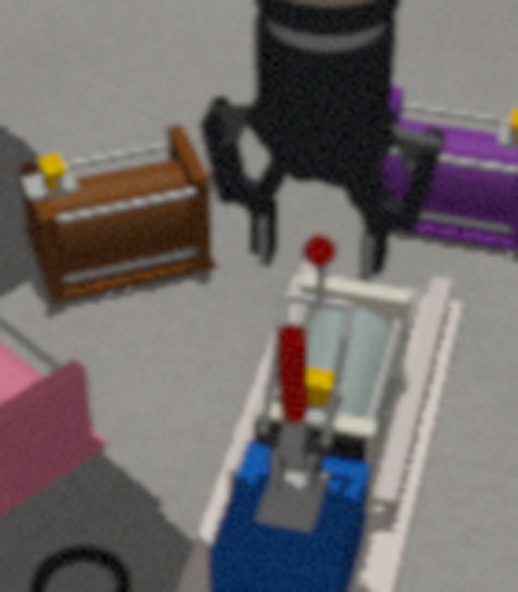

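The ball (319,248) sits midway between the finger pads, near the tips. I close and check.

```bash
python3 - <<'E'
from h import *
robot.set_gripper(0.0); st()
for n in("top","scene"): cv2.imwrite(f"pics/{n}4.png",robot.grab_frame(n))
t=cv2.imread("pics/scene4.png")[120:280,200:340]; cv2.imwrite("pics/sc4.png",cv2.resize(t,None,fx=3.7,fy=3.7,interpolation=cv2.INTER_CUBIC))
E
```

```text
t9.7 rig TCP [ 50.5  -0.5 299.4] F rig [ 0.5 -4.2  1.8] w0.0165 q [-16.   3.   2.  89.   0.  59.]
```

View pics/sc4.png

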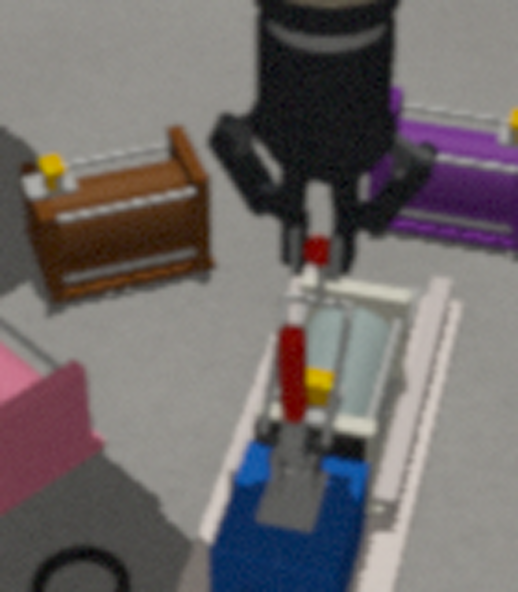

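```bash
cat > path.py <<'E'
from h import *
from scipy.optimize import fsolve
def LE(bx,bz,g=(1.8,-.3)):
    return fsolve(lambda v: bar(v[0],v[1])-[bx,bz],g)
def go(L,e,vel=.06,guard=None,dz=.002):
    b=ball(L,e); return robot.line_to(W(b[0],b[1]+dz),vel=vel,guard=guard)
E
python3 - <<'E'
from path import *
L0,e0=p[4],p[5]
for t in np.linspace(0,1,6)[1:]:
    h=go(L0+t*(1.9-L0),e0+t*(.35-e0),guard=25); st()
    if h: print("HIT");break
for n in("top","scene"): cv2.imwrite(f"pics/{n}5.png",robot.grab_frame(n))
t=cv2.imread("pics/scene5.png")[120:280,200:340]; cv2.imwrite("pics/sc5.png",cv2.resize(t,None,fx=3.7,fy=3.7,interpolation=cv2.INTER_CUBIC))
E
```

```text
t10.2 rig TCP [ 61.8  -0.5 293.3] F rig [-2.1 -7.3 -3.4] w0.0164 q [-15.   3.   1.  88.  -0.  60.]
t10.5 rig TCP [ 72.7  -0.5 287.4] F rig [-2.9 -8.  -2.1] w0.0165 q [-14.   2.  -0.  88.  -0.  61.]
t10.9 rig TCP [ 84.   -0.5 281. ] F rig [ 1.5 -5.2  1.8] w0.0166 q [-13.   1.  -1.  87.   0.  62.]
t11.2 rig TCP [ 94.   -0.6 272.9] F rig [ 1.4 -7.6  1.2] w0.0165 q [-12.   1.  -3.  86.   0.  63.]
t11.6 rig TCP [103.   -0.5 263.9] F rig [-0.1 -7.  -0.3] w0.0159 q [-12.   1.  -4.  85.   0.  64.]
```

View pics/sc5.png

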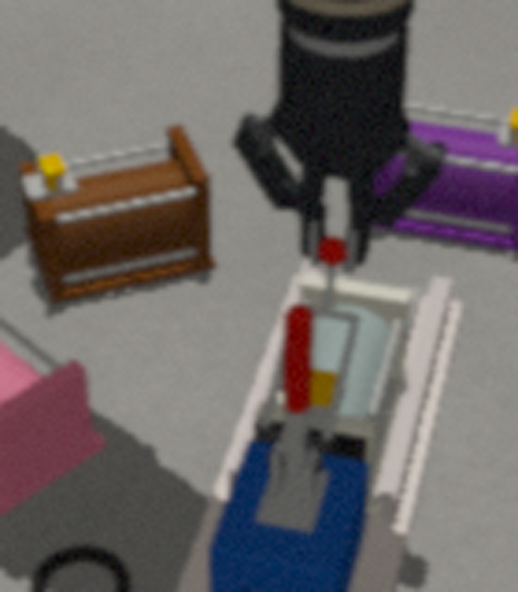

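View pics/top5.png

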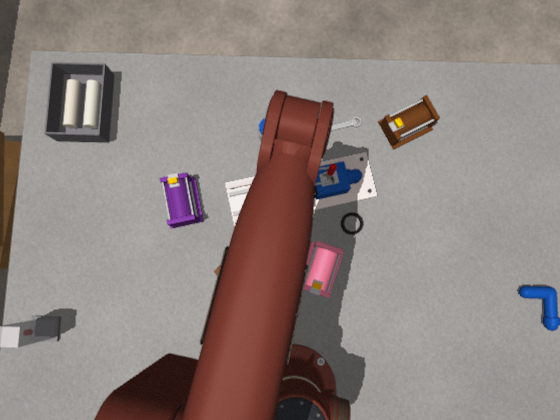

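```bash
cat > meas.py <<'E'
from path import *
from scipy.optimize import least_squares
def inplane(u,v,g=(.05,.2)):
    return least_squares(lambda q: proj("scene",toworld(RIG,[q[0],0,q[1]]))[0]-[u,v],g).x
def red(n):
    im=cv2.imread(n).astype(int); b,g,r=im[...,0],im[...,1],im[...,2]
    m=((r>110)&(r-np.maximum(b,g)>70)&(abs(b-g)<50)).astype(np.uint8); m[:120]=0; m[300:]=0; m[:,:250]=0;m[:,340:]=0
    k,l,s,c=cv2.connectedComponentsWithStats(m)
    for i in range(1,k):
        if s[i,4]>6: print(s[i],c[i].round(1),"inplane",(inplane(*c[i])*1e3).round(1))
E
python3 - <<'E'
from meas import *
for k in(0,4,5): print(k); red(f"pics/scene{k}.png")
print(ball(1.9,.35),proj("scene",toworld(RIG,np.insert(ball(1.9,.35),1,0))), grip(1.9,.131), proj("scene",toworld(RIG,np.insert(grip(1.9,.131),1,0))))
for L in (1.43,1.6,1.75,1.9,2.0):print(L,proj("scene",toworld(RIG,np.insert(grip(L,.093),1,0))))
E
```

```text
0
[283 184   7   6  33] [285.9 186.2] inplane [ 61.5 237.3]
[276 208   6   6  30] [278.4 210.2] inplane [-10.7 228.6]
4
[284 184   4   7  21] [285.5 186.9] inplane [ 56.5 239.1]
[276 209   6   6  24] [278.4 211.3] inplane [-11.1 225.7]
5
[288 186   4   5  16] [289.4 187.6] inplane [104.5 198.8]
[278 203   5   5  18] [279.9 205.4] inplane [  2.7 230.4]
[0.10275352 0.2081337 ] [[289.40978181 184.98054438]] [0.04235093 0.23596531] [[284.03467716 191.95032573]]
1.43 [[278.01440571 219.20650945]]
1.6 [[279.68846148 214.07693263]]
1.75 [[281.10797757 210.40530204]]
1.9 [[282.43678548 207.60600012]]
2.0 [[283.25726173 206.24382506]]
```

```bash
python3 - <<'E'
import cv2
t=cv2.imread("pics/scene5.png")[150:250,255:325]; cv2.imwrite("pics/sc5b.png",cv2.resize(t,None,fx=6,fy=6,interpolation=cv2.INTER_CUBIC))
E
```

```text
(no output)
```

View pics/sc5b.png

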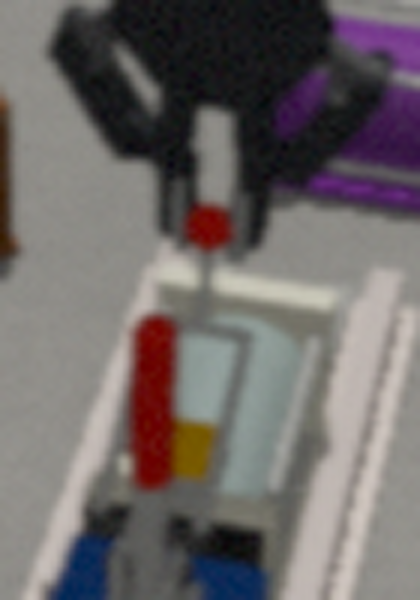

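```bash
python3 - <<'E'
from meas import *
for L in np.arange(1.4,1.95,.05):
    print(round(L,2),proj("scene",toworld(RIG,np.insert(grip(L,.131),1,0)))[0].round(1), proj("scene",toworld(RIG,np.insert(grip(L,.055),1,0)))[0].round(1))
b=proj("scene",toworld(RIG,np.insert(ball(p[4],p[5]),1,0)))[0]; 
off=np.array([285.9,186.2])-b; print(off)
for q in((289.9,187.3),(289.4,187.6),(290,187.6)): print(inplane(*(np.array(q)-off)))
E
```

```text
1.4 [277.2 209.4] [278.2 230.3]
1.45 [278. 207.] [278.4 229.3]
1.5 [278.7 204.8] [278.7 228.4]
1.55 [279.4 202.7] [279.  227.5]
1.6 [280.1 200.7] [279.3 226.7]
1.65 [280.8 198.9] [279.6 225.9]
1.7 [281.5 197.2] [279.8 225.2]
1.75 [282.2 195.7] [280.1 224.5]
1.8 [282.8 194.3] [280.4 223.9]
1.85 [283.4 193. ] [280.6 223.3]
1.9 [284. 192.] [280.9 222.8]
[ 0.97139474 -1.07275626]
[0.09846655 0.20118195]
[0.092341   0.20518474]
[0.09989496 0.19911252]
```

The ball has slipped: the lever measures about 1.55 rad, not 1.9, and the ball is near rig (97,202) mm. I regrasp it centred, shifted 1.5 mm towards −y because both the image and the force point that way.

```bash
cat >> h.py <<'E'
RIG[:2]+=-.0015*np.array([-np.sin(RIG[2]),np.cos(RIG[2])])
E
python3 - <<'E'
from meas import *
robot.set_gripper(.05)
x,z=.096,.201
robot.line_to(W(x,z-.002),vel=.05,guard=10); st()
cv2.imwrite("pics/scene6.png",robot.grab_frame("scene"))
red("pics/scene6.png")
t=cv2.imread("pics/scene6.png")[150:250,255:325]; cv2.imwrite("pics/sc6b.png",cv2.resize(t,None,fx=6,fy=6,interpolation=cv2.INTER_CUBIC))
E
```

```text
t12.5 rig TCP [9.590e+01 2.000e-01 2.524e+02] F rig [0.4 0.4 0.4] w0.0499 q [-12.   1.  -5.  84.  -0.  63.]
[287 185   6   5  22] [289.5 187. ] inplane [ 97.6 206.2]
[278 203   5   6  20] [280.2 205.4] inplane [ -1.6 234.5]
```

View pics/sc6b.png

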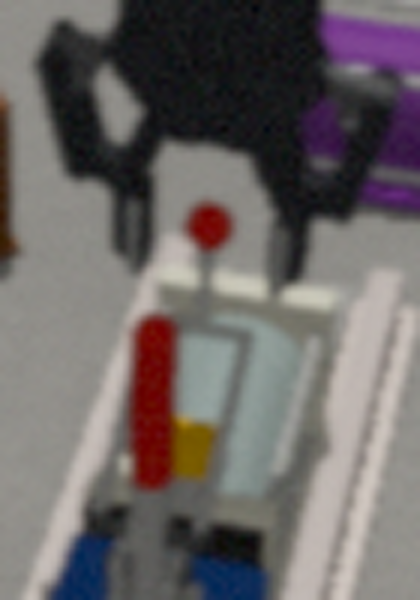

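```bash
python3 - <<'E'
from meas import *
robot.set_gripper(0.0); st()
cv2.imwrite("pics/scene7.png",robot.grab_frame("scene"))
red("pics/scene7.png")
# small step toward L 1.65 , e
L,e=1.555,np.arctan2(.0646,.1026)-.266
b0=ball(L,e); print(b0)
d=ball(1.68,e-.05)-b0
robot.line_to(W(.096+d[0],.199+d[1]),vel=.05,guard=30); st()
cv2.imwrite("pics/scene8.png",robot.grab_frame("scene"))
red("pics/scene8.png")
t=cv2.imread("pics/scene8.png")[150:250,255:325]; cv2.imwrite("pics/sc8b.png",cv2.resize(t,None,fx=6,fy=6,interpolation=cv2.INTER_CUBIC))
E
```

```text
t13.0 rig TCP [ 96.2   0.3 253. ] F rig [2.6 2.6 1. ] w0.0168 q [-12.   1.  -5.  84.   0.  63.]
[288 185   4   5  15] [289.4 187.1] inplane [ 95.8 207.6]
[278 203   5   6  21] [280.1 205.6] inplane [ -1.6 234.2]
[0.09749358 0.20227157]
t13.4 rig TCP [1.018e+02 2.000e-01 2.476e+02] F rig [-4.6  3.4 -2.8] w0.0172 q [-12.   1.  -5.  84.  -0.  64.]
[288 185   4   6  18] [289.7 187.4] inplane [ 99.4 203.6]
[279 202   5   5  21] [280.8 203.9] inplane [  4.7 233.5]
```

View pics/sc8b.png

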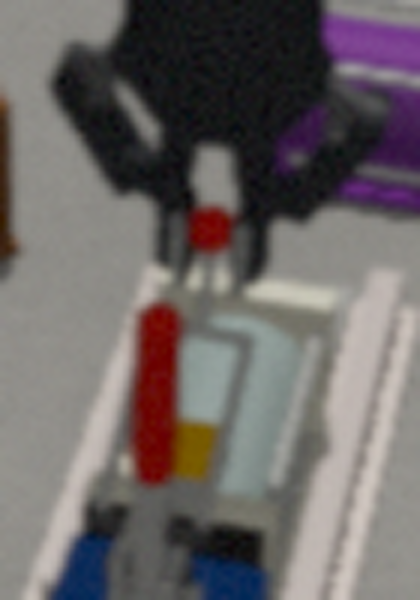

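The pinch creeps under the roughly 10 N needed to turn the lever through the ball. I'll lean the lever directly instead by pinching its grip, then use the ball only to swing the loop down.

```bash
python3 - <<'E'
from meas import *
robot.set_gripper(.05)
r=rigof(robot.observe()["tool_pos"])
robot.line_to(W(r[0],.29),vel=.25)
L=1.60; g=grip(L,.105)
robot.line_to(W(g[0],.29),vel=.25)
robot.line_to(W(*g),vel=.12,guard=10); st()
robot.set_gripper(0.0); st()
for l in (1.7,1.8,1.9):
    robot.line_to(W(*grip(l,.105)),vel=.08,guard=25); st()
cv2.imwrite("pics/scene9.png",robot.grab_frame("scene"))
red("pics/scene9.png")
t=cv2.imread("pics/scene9.png")[150:250,255:325]; cv2.imwrite("pics/sc9b.png",cv2.resize(t,None,fx=6,fy=6,interpolation=cv2.INTER_CUBIC))
E
```

```text
t15.7 rig TCP [  3.3  -0.3 271.9] F rig [ 0.5 -0.3 -0.1] w0.0497 q [-20.   6.   2.  86.   0.  55.]
t16.1 rig TCP [  2.9   0.7 272.1] F rig [0.7 8.3 7.6] w0.0165 q [-20.   6.   2.  86.  -0.  55.]
t16.4 rig TCP [ 13.3   0.6 271.3] F rig [-0.6  7.3  5.8] w0.0164 q [-19.   5.   2.  86.  -0.  56.]
t16.6 rig TCP [ 23.7   0.6 269.4] F rig [0.8 7.2 4.9] w0.0163 q [-18.   5.   1.  86.  -0.  57.]
t16.9 rig TCP [ 34.1   0.6 266.4] F rig [2.2 7.1 6.7] w0.0167 q [-18.   4.  -0.  86.  -0.  58.]
[279 194   8  32 138] [282.7 210.4] inplane [ 27.1 194.3]
```

View pics/sc9b.png

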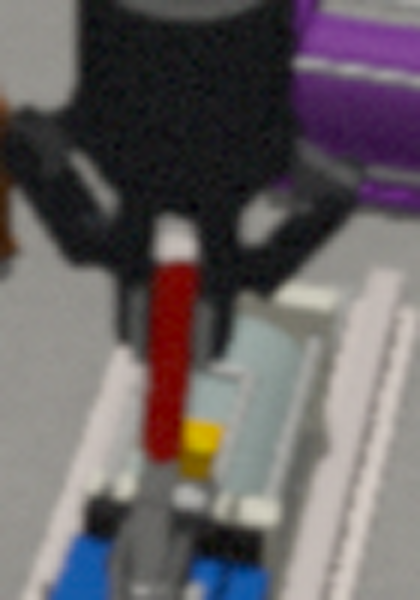

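```bash
python3 - <<'E'
from meas import *
robot.set_gripper(.05)
robot.line_to(W(.034,.32),vel=.25)
robot.line_to(W(.12,.30),vel=.25); st()
for n in("top","scene"): cv2.imwrite(f"pics/{n}10.png",robot.grab_frame(n))
red("pics/scene10.png")
t=cv2.imread("pics/scene10.png")[150:250,255:325]; cv2.imwrite("pics/sc10b.png",cv2.resize(t,None,fx=6,fy=6,interpolation=cv2.INTER_CUBIC))
E
```

```text
t18.5 rig TCP [120.9   0.4 352.7] F rig [-0.1  0.7  0.5] w0.0498 q [-10.   2.   6.  95.  -0.  66.]
[288 190   7   7  35] [291.1 193.1] inplane [122.  167.5]
[281 194   6  32  74] [283.  208.4] inplane [ 29.  198.9]
```

View pics/sc10b.png

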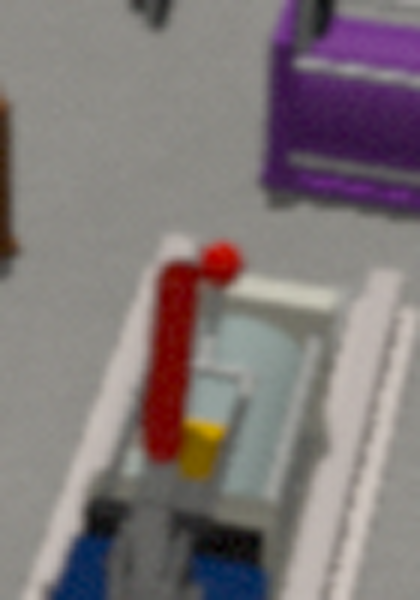

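```bash
cat >> meas.py <<'E'
def P(xz): return proj("scene",toworld(RIG,np.insert(xz,1,0)))[0]
OFF=np.array([285.9,186.2])-P(ball(p[4],p[5]))
OFFT=np.array([278.9,208.7])-P(grip(p[4],.131))
def solve(ballpx,tippx,g=(1.8,.1)):
    r=least_squares(lambda v:np.r_[P(ball(*v))+OFF-ballpx,P(grip(v[0],.131))+OFFT-tippx],g); return r.x,r.fun
E
python3 - <<'E'
from meas import *
print(OFF,OFFT)
x,f=solve((291.3,193.3),(283.0+1.7,194.5)); print(x,f,ball(*x),bar(*x))
E
```

```text
[ 0.31016269 -1.18009136] [0.58576771 0.38998181]
[ 1.81927376 -0.04525054] [-0.07717414  0.0014236  -0.4030144  -0.20698548] [0.12008717 0.16462157] [0.0906683  0.13392091]
```

Solved: lever 1.82 rad, ball at (120,165) mm, bar at (91,134) mm. The bar is already beyond the lip and above it. Next I pinch the ball and swing the bar down.

```bash
python3 - <<'E'
from meas import *
L,e=1.82,-.045
b=ball(L,e)
robot.line_to(W(b[0],b[1]+.05),vel=.25)
robot.line_to(W(b[0],b[1]+.002),vel=.1,guard=10)
robot.set_gripper(0.0); st()
for ee in (-.14,-.23,-.318):
    h=robot.line_to(W(*(ball(L,ee)+[0,.002])),vel=.06,guard=20); st()
    if h: print("HIT"); break
cv2.imwrite("pics/scene11.png",robot.grab_frame("scene"))
red("pics/scene11.png")
t=cv2.imread("pics/scene11.png")[150:250,255:325]; cv2.imwrite("pics/sc11b.png",cv2.resize(t,None,fx=6,fy=6,interpolation=cv2.INTER_CUBIC))
E
```

```text
t20.1 rig TCP [1.201e+02 1.000e-01 2.208e+02] F rig [0.8 1.9 0.1] w0.0161 q [-10.   1.  -9.  81.  -0.  66.]
t20.4 rig TCP [1.222e+02 1.000e-01 2.091e+02] F rig [ 1.7  3.1 -0.1] w0.0164 q [-10.   1. -10.  80.  -0.  66.]
t20.8 rig TCP [1.232e+02 1.000e-01 1.984e+02] F rig [3.2 2.9 0.5] w0.0164 q [-10.   1. -11.  78.   0.  66.]
t21.1 rig TCP [1.235e+02 1.000e-01 1.877e+02] F rig [6.5 2.8 0.9] w0.0165 q [-10.   1. -12.  77.   0.  66.]
[280 194   7  32 106] [282.7 208.9] inplane [ 26.7 199.3]
[290 201   3   5  11] [291.1 203.3] inplane [128.4 128.5]
```

View pics/sc11b.png

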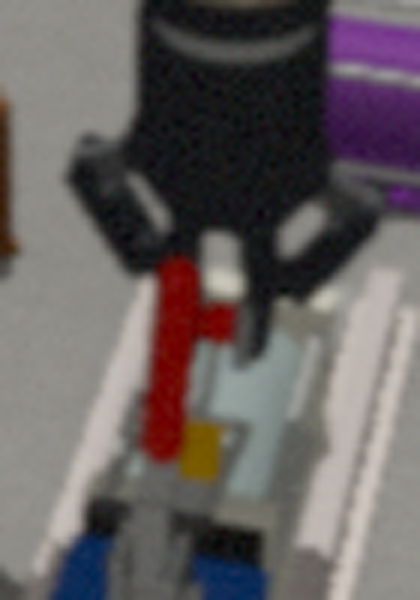

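The cross bar is now behind the yellow keeper: the wire corner shows at (240,428) and the bar passes behind the block at (200,450). Next I draw it in under the lip.

```bash
python3 - <<'E'
from meas import *
g=(1.8,-.31)
for bx in (.082,.078,.074,.070,.067):
    v=LE(bx,.110,g); g=v; b=ball(*v)
    h=robot.line_to(W(b[0],b[1]+.002),vel=.05,guard=25); print(bx,v.round(3),h); st()
    if h: break
cv2.imwrite("pics/scene12.png",robot.grab_frame("scene"))
red("pics/scene12.png")
print("bar ends model",[ (proj("scene",toworld(RIG,[x,y,.11]))[0]) for x in (.070,.086) for y in(-.02,.02)])
t=cv2.imread("pics/scene12.png")[150:250,255:325]; cv2.imwrite("pics/sc12b.png",cv2.resize(t,None,fx=6,fy=6,interpolation=cv2.INTER_CUBIC))
E
```

```text
0.082 [ 1.653 -0.316] False
t21.4 rig TCP [1.196e+02 1.000e-01 1.881e+02] F rig [7.6 2.9 0.4] w0.0166 q [-10.   1. -11.  77.   0.  65.]
0.078 [ 1.484 -0.306] False
t21.6 rig TCP [1.154e+02 1.000e-01 1.885e+02] F rig [8.9 3.9 1.1] w0.0165 q [-10.   1. -11.  77.   0.  65.]
0.074 [ 1.295 -0.284] False
t21.9 rig TCP [110.8   0.2 189.3] F rig [7.3 3.1 0.8] w0.0164 q [-11.   2. -11.  78.   0.  65.]
0.07 [ 1.069 -0.247] False
t22.1 rig TCP [105.9   0.2 190.6] F rig [7.8 3.7 1.6] w0.0169 q [-11.   2. -11.  78.   0.  64.]
0.067 [ 0.848 -0.199] False
t22.4 rig TCP [102.5   0.2 192.1] F rig [12.  3.  2.] w0.0164 q [-12.   2. -10.  78.   0.  64.]
[288 206   3   5  12] [289.1 207.6] inplane [103.3 135.8]
[270 229   7   7  42] [272.9 232.2] inplane [-65.1 216.1]
bar ends model [array([293.81766085, 225.55014909]), array([277.97737177, 222.73995494]), array([295.13276599, 221.14549098]), array([279.4617089 , 218.39506392])]
```

View pics/sc12b.png

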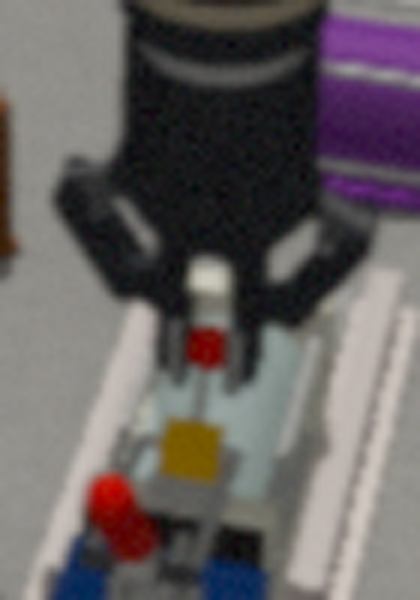

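The lever has followed down, and the wire corner at (232,452) matches the modelled seat position (233,453). I release and look.

```bash
python3 - <<'E'
from meas import *
robot.set_gripper(.045)
r=rigof(robot.observe()["tool_pos"])
robot.line_to(W(r[0],.24),vel=.2); 
robot.line_to(W(.0,.28),vel=.25); st()
for n in("top","scene"): cv2.imwrite(f"pics/{n}13.png",robot.grab_frame(n))
red("pics/scene13.png")
for L in (.8,.9,1.0,1.1): print(L,P(grip(L,.131))+OFFT)
t=cv2.imread("pics/scene13.png")[150:250,255:325]; cv2.imwrite("pics/sc13b.png",cv2.resize(t,None,fx=6,fy=6,interpolation=cv2.INTER_CUBIC))
E
```

```text
t24.1 rig TCP [-3.000e-01  4.000e-01  3.325e+02] F rig [-0.   0.6 -0.3] w0.0452 q [-20.   7.  10.  93.   0.  55.]
[287 204   6   7  32] [289.4 206.8] inplane [106.8 135.2]
[270 231   6   5  24] [272.5 233. ] inplane [-68.8 217.3]
0.8 [270.37534329 245.04179653]
0.9 [271.57440692 238.66819787]
1.0 [272.86420614 232.38870499]
1.1 [274.22528837 226.29315703]
```

View pics/sc13b.png

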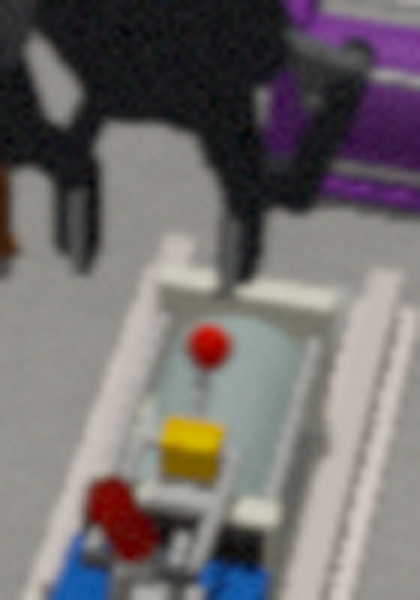

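The bar is hooked: its ends show on both sides of the keeper, the stalk comes up behind it, and the lever is at about 1.0 rad. Next I pinch the lever and swing it over.

```bash
python3 - <<'E'
from meas import *
g=grip(1.0,.104)
robot.line_to(W(g[0],.28,y=.0007),vel=.2)
robot.line_to(W(g[0],g[1],y=.0007),vel=.12,guard=10); st()
robot.set_gripper(0.0); st()
for l in np.arange(.9,-.01,-.1):
    x,z=grip(l,.104)
    h=robot.line_to(W(x,z,y=.0007),vel=.06,guard=35); print(round(l,2),h); st()
    if h: break
cv2.imwrite("pics/scene14.png",robot.grab_frame("scene"))
red("pics/scene14.png")
t=cv2.imread("pics/scene14.png")[170:290,245:325]; cv2.imwrite("pics/sc14b.png",cv2.resize(t,None,fx=5,fy=5,interpolation=cv2.INTER_CUBIC))
E
```

```text
t25.4 rig TCP [-56.2   0.4 254.5] F rig [-0.   0.2  0.5] w0.0446 q [-25.  10.   5.  85.  -0.  51.]
t25.8 rig TCP [-56.6   1.1 254.6] F rig [-0.3  4.8  5.7] w0.0168 q [-25.  10.   5.  85.  -0.  51.]
0.9 False
t26.1 rig TCP [-65.1   1.2 248.8] F rig [-0.3  5.8  5.8] w0.0166 q [-25.  11.   5.  84.  -0.  50.]
0.8 False
t26.4 rig TCP [-73.1   1.2 242. ] F rig [-1.2  6.7  7.8] w0.0163 q [-26.  12.   6.  84.  -0.  50.]
0.7 False
t26.8 rig TCP [-80.3   1.2 234.7] F rig [-0.7  7.8  8.9] w0.0163 q [-26.  12.   5.  83.  -0.  49.]
0.6 False
t27.1 rig TCP [-86.9   1.2 226.2] F rig [-2.8  6.7  6.6] w0.0163 q [-27.  13.   5.  82.  -0.  49.]
0.5 False
t27.4 rig TCP [-92.4   1.3 217.4] F rig [-2.3  7.3  6.9] w0.0167 q [-27.  14.   5.  81.  -0.  48.]
0.4 False
t27.7 rig TCP [-97.1   1.3 207.9] F rig [-3.8  6.9  5.7] w0.0161 q [-28.  14.   5.  80.  -0.  48.]
0.3 False
t28.1 rig TCP [-100.6    1.3  197.8] F rig [-3.6  6.7  4.2] w0.0168 q [-28.  15.   4.  79.  -0.  48.]
0.2 False
t28.4 rig TCP [-103.2    1.3  187.5] F rig [-4.8  5.7  4.3] w0.0164 q [-28.  15.   4.  78.  -0.  48.]
0.1 False
t28.7 rig TCP [-104.7    1.3  176.9] F rig [-4.4  5.6  0.3] w0.0164 q [-28.  15.   3.  77.  -0.  48.]
0.0 False
t29.0 rig TCP [-104.9    1.4  166. ] F rig [-4.2  4.9 -1.6] w0.0164 q [-28.  16.   2.  76.  -0.  47.]
[263 267   8  19  87] [267.2 277.1] inplane [-112.9  127.6]
```

View pics/sc14b.png

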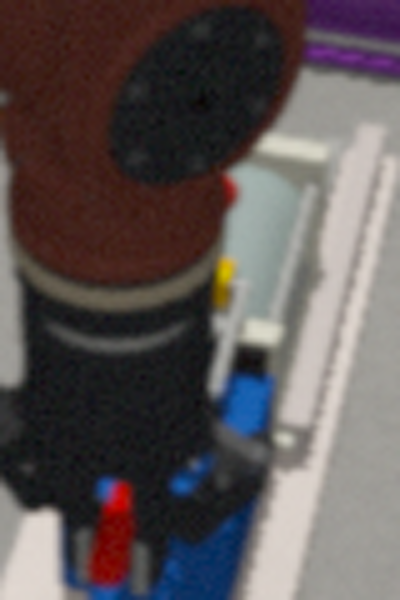

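The lever is at or near closed. I release it, press it from above with closed fingers under a guard, then look.

```bash
python3 - <<'E'
from meas import *
robot.set_gripper(.05)
robot.line_to(W(-.105,.20),vel=.2)
for n in("scene",): cv2.imwrite(f"pics/{n}15.png",robot.grab_frame(n))
robot.set_gripper(0.0)
robot.line_to(W(-.10,.150),vel=.15); st()
h=robot.line_to(W(-.10,.130),vel=.03,guard=15); print(h); st()
robot.line_to(W(-.10,.30),vel=.25)
robot.move_pose(W(-.10,.30,y=.25),RPY); st()
for n in("top","scene"): cv2.imwrite(f"pics/{n}16.png",robot.grab_frame(n))
t=cv2.imread("pics/scene16.png")[170:290,245:325]; cv2.imwrite("pics/sc16b.png",cv2.resize(t,None,fx=5,fy=5,interpolation=cv2.INTER_CUBIC))
t=cv2.imread("pics/top16.png")[145:235,220:385]; cv2.imwrite("pics/topc16.png",cv2.resize(t,None,fx=4.8,fy=4.8,interpolation=cv2.INTER_CUBIC))
E
```

```text
t31.2 rig TCP [-9.990e+01  1.000e-01  2.042e+02] F rig [-0.3 -0.4  1. ] w-0.0000 q [-28.  15.   5.  80.  -0.  48.]
True
t31.6 rig TCP [-100.4   -0.4  193.5] F rig [1.2 2.4 7.5] w0.0003 q [-28.  15.   4.  79.  -0.  48.]
t33.4 rig TCP [-100.1  249.5  353.6] F rig [ 0.1  0.4 -1.1] w-0.0001 q [-49. -19. -12.  97.   0.  26.]
```

View pics/sc16b.png

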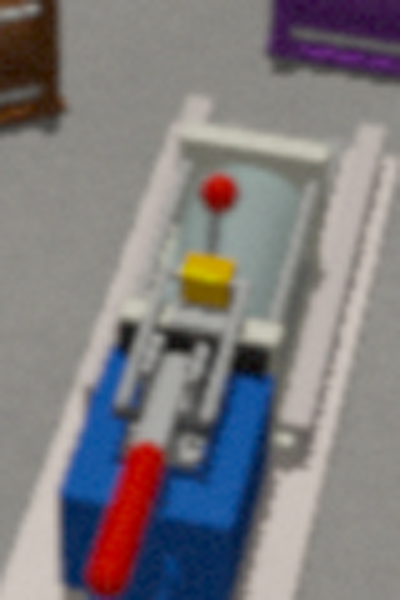

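View pics/topc16.png

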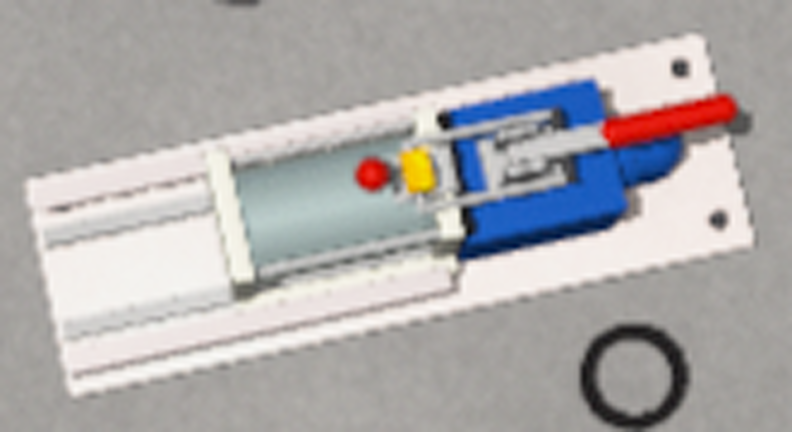

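View pics/scene16.png

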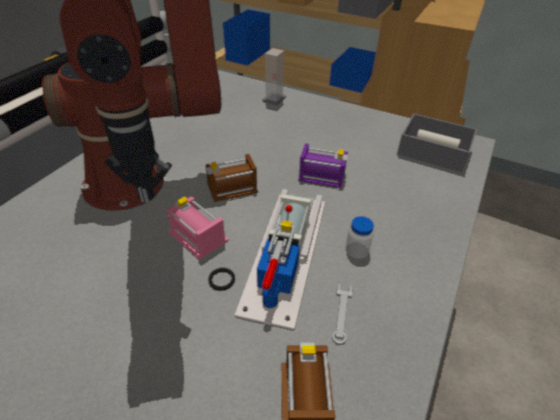

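```bash
python3 - <<'E'
from meas import *
for L in(0,.1,.2):
    g=grip(L,.131); w=toworld(RIG,[g[0],0,g[1]])
    print(L,"top crop",((proj("top",w)[0]-[220,145])*4.8).round(0),"scene crop",((proj("scene",w)[0]-[245,170])*5).round(0))
for d in(0,-.003):
  v=.070+d; print(d,"keeper top crop",((proj("top",toworld(RIG,[v-.003,0,.122]))[0]-[220,145])*4.8).round(0),"end",((proj("top",toworld(RIG,[.186+d,-.04,.108]))[0]-[220,145])*4.8).round(0))
a=cv2.imread("pics/top0.png");b=cv2.imread("pics/top16.png")
d=cv2.absdiff(a,b).max(2); 
for n,(x0,y0,x1,y1) in dict(jar=(250,112,290,150),wrench=(305,112,368,142),gasket=(335,208,370,240)).items(): print(n,d[y0:y1,x0:x1].mean().round(1),d[y0:y1,x0:x1].max())
E
```

```text
0 top crop [733.  99.] scene crop [101. 592.]
0.1 top crop [737.  95.] scene crop [101. 572.]
0.2 top crop [737.  90.] scene crop [102. 549.]
0 keeper top crop [406. 170.] end [192. 154.]
-0.003 keeper top crop [411. 169.] end [197. 152.]
jar 20.1 27
wrench 21.5 29
gasket 18.4 25
```

The model agrees with a lever value of 0 (tip seen at (733,105), modelled (733,99)). The keeper has moved in past its just-touching position, and the bystanders are unchanged. Handing in.

```bash
python3 - <<'E'
from meas import *
robot.job_done(); st()
E
```

```text
the job is handed in; nothing more can be done
the job is handed in; nothing more can be done
```

The job is handed in, at about 33 s of the 67 s allowed. I pushed the chamber against the head, hooked the wire loop behind the yellow keeper, and swung the red lever over past centre until it lay flat. I then let go and moved the arm clear.

**What went wrong on the way:** My first pinch on the ball slipped while it was dragging the lever: I commanded 1.9 rad and the lever only reached about 1.55. A second pinch on the ball also crept, so I leaned the lever over by its own grip instead and used the ball only to lower the loop and draw it in.

**Last checks:**
- **Lever:** pressing from above met the grip at about 120.5 mm, where a fully closed lever should be at 121 mm. After I let go, its tip in the pictures was within about 1 to 1.5 pixels of the closed position.
- **Loop:** the bar's ends showed on both sides of the keeper, with the stalk coming up behind it.
- **Gasket:** the keeper sat closer to the head than when just touching, by at least the expected 3 mm. The view only resolves 1 to 2 mm, so I can't confirm the exact squeeze.
- **Lever force:** the force I felt swinging the lever was only about 2–3 N above the reading at the pinch, less than the 7 N in the description. The pinch itself put a force on the sensor, so that reading is rough.
- **Jar, wrench and spare gasket:** they had not moved between the first and last top pictures; only the brightness differed.

The hand-in gives no verdict, and I could not take a picture after it.

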